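Rack the plug gauges in reverse order

TASK

Move the four plug gauges from the wooden rack with the coloured seats into the sockets of the empty aluminium rack, in reverse order for the next inspection run: the gauge at the yellow end of the wooden rack goes in the socket farthest from the yellow end of the aluminium rack, and so on, so that the one farthest from the yellow end now stands at the yellow end. Leave each one standing upright on the floor of its socket and let go of it; they are precision gauges, so do not drop or tip them over.

Things in the scene. Friction and masses are not known exactly. Their poses are not given: they have to be found in the camera images.
- gauge_red: loose plug gauge with a red handle, standing upright, 170 to 290 g: round steel plug 30 dia. x 40 mm at the bottom, short steel neck 18 dia., then a red cylindrical handle 24 dia. from 46 to 95 mm (the top). Origin: centre of the underside; z up along its axis. Round, so its yaw means nothing. At the start it stands on the seat of its own colour.
- gauge_blue: loose plug gauge with a blue handle, standing upright, 170 to 290 g: round steel plug 30 dia. x 40 mm at the bottom, short steel neck 18 dia., then a blue cylindrical handle 24 dia. from 46 to 95 mm (the top). Origin: centre of the underside; z up along its axis. Round, so its yaw means nothing. At the start it stands on the seat of its own colour.
- gauge_green: loose plug gauge with a green handle, standing upright, 170 to 290 g: round steel plug 30 dia. x 40 mm at the bottom, short steel neck 18 dia., then a green cylindrical handle 24 dia. from 46 to 95 mm (the top). Origin: centre of the underside; z up along its axis. Round, so its yaw means nothing. At the start it stands on the seat of its own colour.
- gauge_white: loose plug gauge with a white handle, standing upright, 170 to 290 g: round steel plug 30 dia. x 40 mm at the bottom, short steel neck 18 dia., then a white cylindrical handle 24 dia. from 46 to 95 mm (the top). Origin: centre of the underside; z up along its axis. Round, so its yaw means nothing. At the start it stands on the seat of its own colour.
- seat_red: fixed red saucer on the old rack, 48 dia.; its floor is 3 mm above its origin, with a lip 7 mm high, 40 mm inside. The red gauge stands in it at the start. Origin: centre of its underside, on the old rack's top. Seats do not move during the job, so they go on showing the starting order.
- seat_blue: fixed blue saucer on the old rack, 48 dia.; its floor is 3 mm above its origin, with a lip 7 mm high, 40 mm inside. The blue gauge stands in it at the start. Origin: centre of its underside, on the old rack's top. Seats do not move during the job, so they go on showing the starting order.
- seat_green: fixed green saucer on the old rack, 48 dia.; its floor is 3 mm above its origin, with a lip 7 mm high, 40 mm inside. The green gauge stands in it at the start. Origin: centre of its underside, on the old rack's top. Seats do not move during the job, so they go on showing the starting order.
- seat_white: fixed white saucer on the old rack, 48 dia.; its floor is 3 mm above its origin, with a lip 7 mm high, 40 mm inside. The white gauge stands in it at the start. Origin: centre of its underside, on the old rack's top. Seats do not move during the job, so they go on showing the starting order.
- old_rack: fixed wooden bar 264 x 74 x 12 mm that carries the four coloured seats in a row at x = -90, -30, +30, +90 mm (any order of colours). Origin: on its underside, midway along the row of four (the bar runs from x = -127 to +137 mm); x along the row towards the yellow end (the last 22 mm at +x is yellow), z up.
- new_rack: fixed aluminium block 264 x 74 x 30 mm, empty at the start, with four round sockets 46 dia. and 20 mm deep (floors 10 mm above its underside) in a row at x = -90, -30, +30, +90 mm. Origin: on its underside, midway along the row of four (the block runs from x = -127 to +137 mm); x along the row towards the yellow end (the last 20 mm at +x is yellow), z up.

How it is judged:
At the end, for the whole second after the job is handed in: Each gauge is in the new rack's socket that mirrors its start (seat at x along the old rack: gauge at -x along the new, within 14 mm along and across), underside 4 to 15 mm above the rack's underside (socket floor 10), within 0.15 rad of upright, at rest (under 0.02 m/s, 0.2 rad/s) (((x of seat_red in the frame of old_rack between 0.06 and 0.12 m and x of gauge_red in the frame of new_rack between -0.104 and -0.076 m) or (x of seat_red in the frame of old_rack between 0 and 0.06 m and x of gauge_red in the frame of new_rack between -0.044 and -0.016 m) or (x of seat_red in the frame of old_rack between -0.06 and 0 m and x of gauge_red in the frame of new_rack between 0.016 and 0.044 m) or (x of seat_red in the frame of old_rack between -0.12 and -0.06 m and x of gauge_red in the frame of new_rack between 0.076 and 0.104 m)) and y of gauge_red in the frame of new_rack between -0.014 and 0.014 m and z of gauge_red in the frame of new_rack between 0.004 and 0.015 m and angle between each of gauge_red, gauge_blue, gauge_green, gauge_white's own z axis and vertical below 0.15 rad and linear speed of each of gauge_red, gauge_blue, gauge_green, gauge_white below 0.02 m/s and angular speed of each of gauge_red, gauge_blue, gauge_green, gauge_white below 0.2 rad/s and ((x of seat_blue in the frame of old_rack between 0.06 and 0.12 m and x of gauge_blue in the frame of new_rack between -0.104 and -0.076 m) or (x of seat_blue in the frame of old_rack between 0 and 0.06 m and x of gauge_blue in the frame of new_rack between -0.044 and -0.016 m) or (x of seat_blue in the frame of old_rack between -0.06 and 0 m and x of gauge_blue in the frame of new_rack between 0.016 and 0.044 m) or (x of seat_blue in the frame of old_rack between -0.12 and -0.06 m and x of gauge_blue in the frame of new_rack between 0.076 and 0.104 m)) and y of gauge_blue in the frame of new_rack between -0.014 and 0.014 m and z of gauge_blue in the frame of new_rack between 0.004 and 0.015 m and ((x of seat_green in the frame of old_rack between 0.06 and 0.12 m and x of gauge_green in the frame of new_rack between -0.104 and -0.076 m) or (x of seat_green in the frame of old_rack between 0 and 0.06 m and x of gauge_green in the frame of new_rack between -0.044 and -0.016 m) or (x of seat_green in the frame of old_rack between -0.06 and 0 m and x of gauge_green in the frame of new_rack between 0.016 and 0.044 m) or (x of seat_green in the frame of old_rack between -0.12 and -0.06 m and x of gauge_green in the frame of new_rack between 0.076 and 0.104 m)) and y of gauge_green in the frame of new_rack between -0.014 and 0.014 m and z of gauge_green in the frame of new_rack between 0.004 and 0.015 m and ((x of seat_white in the frame of old_rack between 0.06 and 0.12 m and x of gauge_white in the frame of new_rack between -0.104 and -0.076 m) or (x of seat_white in the frame of old_rack between 0 and 0.06 m and x of gauge_white in the frame of new_rack between -0.044 and -0.016 m) or (x of seat_white in the frame of old_rack between -0.06 and 0 m and x of gauge_white in the frame of new_rack between 0.016 and 0.044 m) or (x of seat_white in the frame of old_rack between -0.12 and -0.06 m and x of gauge_white in the frame of new_rack between 0.076 and 0.104 m)) and y of gauge_white in the frame of new_rack between -0.014 and 0.014 m and z of gauge_white in the frame of new_rack between 0.004 and 0.015 m); the robot touches nothing.
It fails at once if a gauge is tipped over (more than 45 degrees) (angle between any of gauge_red, gauge_blue, gauge_green, gauge_white's own z axis and vertical above 0.79 rad).
It fails at once if a gauge is dropped (moves faster than 0.6 m/s out of the fingers: a fall of about 18 mm) ((linear speed of gauge_red above 0.6 m/s and contact force between the fingers and gauge_red below 0.1 N) or (linear speed of gauge_blue above 0.6 m/s and contact force between the fingers and gauge_blue below 0.1 N) or (linear speed of gauge_green above 0.6 m/s and contact force between the fingers and gauge_green below 0.1 N) or (linear speed of gauge_white above 0.6 m/s and contact force between the fingers and gauge_white below 0.1 N)).
It also fails if it takes over 102 s, if anything falls off the work surface, if the arm or the gripper's body presses on something with over 40 N, if the wrist force passes 120 N, or if a joint passes its speed limit or range.

ROBOT

A 7-joint arm with a two-finger parallel gripper is mounted at the origin on the work surface. World frame = base frame: x ahead of the robot, y to its left, z up, the work surface at z = 0. Lengths are in m, angles in rad, forces in N, time in s.
With the tool pointing down it reaches from about 0.425 to 0.875 m from the base axis. Payload 4.7 kg.
Tool frame: the origin (TCP) lies midway between the tips of the shut fingers; the grasp point (between the pads) lies 19 mm behind it; z points along the fingers, y is the line along which they close (so a half turn about z gives the same grasp; the last joint's range is limited). The gripper opens to 87 mm and grips with 3 to 60 N. Pads are 19 mm wide; open, the fingers measure 117 mm over their backs; the gripper's body (75 mm by 190 mm) begins 51 mm behind the grasp point.
Start: joints at [1.295, 0.321, -0.07, 1.45, 0.023, 1.371, -0.057], TCP at [0.186, -0.623, 0.223] pointing down, gripper open.
Joint ranges: [-2.86, 2.86], [-0.3, 2.09], [-1.38, 1.24], [0.06, 2.45], [-1.56, 4.7], [0.09, 2.05], [-2.69, 2.69]. Speed limits (rad/s): [2.57, 2.57, 3.14, 3.14, 3.14, 3.14, 3.14].

INTERFACE

Orientations are given as a rotation vector (axis times angle).
In Python, from bench import ctrl gives the robot as it stands. The module is installed in compiled form; this text tells all that it offers.
- The arm moves only by the shell command python3 -m handwheel 'ROWS' [FORCE]. ROWS is JSON, a list of rows, each a list of 7 numbers: the finger opening in m, from 0 to 0.087, then the shift along the tool's x, y, z in m, then the turn, a rotation vector about the tool's x, y, z in degrees. A call has 1 to 12 rows; each row shifts and turns the commanded pose from where the row before left it, along the tool's axes as they then stand; what a row does not reach is not made up. A row lasts 1/8 s, in which the tool goes at most 62.5 mm and 10.7 degrees, less where a joint would pass 70% of its speed; a pose out of reach is approached as far as the arm can. A call is refused whole if a number of a shift passes 0.0625 or a number of a turn 10.7, either way. A call with a gripper value outside its range is refused whole. The fingers move at their own pace and stop on an object; FORCE is the grip in N (left out, the last holds). Time passes only in rows, so rows that do not move let the fingers close. It gives the time, the measured TCP pose, the force, the opening and the grip force at its end, in the units of the state.
- ctrl.get_state(): the state, without advancing time (a new reading comes with each control period).
- ctrl.get_image(name): name is "scene" or "top" or "wrist"; returns (picture, depth): 384x512x3 uint8, blue, green, red; 384x512 float32, m along the optical axis (not along the pixel's ray), 0 where there is no reading.
- ctrl.camera_info(name): a dict with "intrinsics" (3x3 intrinsics, pixels), "R" (3x3) and "t" (3): a world point X has camera coordinates R X + t. Camera axes: x right, y down, z forward; pixel columns grow to the right and rows downward; lengths in m; the calibration is good to about 2 mm. A picture is of the moment at which its call begins: read the wrist's pose just before it. camera_info takes no time and is no camera call; for the wrist camera it gives the pose at the moment of the call.
- ctrl.close_job(): hands the job in; it is judged then, once.
The state is a dict: "time": time; "joint_positions": joint angles; "qd": joint speeds; "joint_torque": joint torques, N m; "position": TCP position; "tool_rot": TCP orientation; "ft_force": force on the tool from outside, world axes, zero at the start; "torque": the same for the moment, N m; "grip_width": opening from 0.0 (shut) to 1.0 (fully open); "grip_force": force on a finger pad.
Only numpy, scipy, OpenCV 4.12 (cv2) and the standard library are available. Lean on these libraries where they do the work, as an engineer would, in place of code of your own. Each camera call takes 0.05 s, during which the arm holds its last target. There are 200 camera calls.

## Working session

There is one attempt and no reset: what is moved stays moved. The work goes in short steps, Python scripts to look and compute and a shell command to move; the robot and the scene stay as the last step left them, time stands still between calls to the robot, and variables do not carry over. Pictures are saved under pics/ and viewed, at most 14 in all, crops included, and the job is handed in when it is done.

```bash
mkdir -p pics; python3 - <<'E'
from bench import ctrl
import cv2
s=ctrl.get_state();print(s)
for n in("top","scene"):
    im,d=ctrl.get_image(n);cv2.imwrite(f"pics/{n}0.png",im)
    import numpy as np;np.save(f"{n}0.npy",d)
    print(ctrl.camera_info(n))
E
```

```text
{'time': 0.0, 'joint_positions': array([ 1.29508718,  0.3218313 , -0.07008584,  1.45164754,  0.0226058 ,
        1.37082285, -0.05687782]), 'qd': array([-0.00050117, -0.00099122, -0.00101476, -0.00073865, -0.00114186,
        0.00054886, -0.00038311]), 'joint_torque': array([ 2.54033494e-04, -4.91289926e+01, -4.03766893e-01, -3.12532067e+01,
       -6.41038315e-02,  4.36805247e-02,  1.26536056e-04]), 'position': array([ 0.18554289, -0.62238021,  0.22146994]), 'tool_rot': array([-3.10679109e+00, -4.53452084e-01,  5.96219268e-04]), 'ft_force': array([-0.23591687, -0.19831244, -0.30775662]), 'torque': array([0.00104935, 0.01197952, 0.00657517]), 'grip_force': 0.0, 'grip_width': 0.9974434911962011}
{'intrinsics': array([[422.50136666,   0.        , 257.68593077],
       [  0.        , 422.50136666, 196.51646065],
       [  0.        ,   0.        ,   1.        ]]), 'R': array([[ 0.02685979, -0.99903436,  0.03476932],
       [-0.98822684, -0.0317778 , -0.14965919],
       [ 0.15061957, -0.03034016, -0.98812612]]), 't': array([-0.04999737,  0.54826873,  0.79344258])}
{'intrinsics': array([[368.67559445,   0.        , 258.64229686],
       [  0.        , 368.67559445, 188.81932012],
       [  0.        ,   0.        ,   1.        ]]), 'R': array([[ 0.15395248,  0.9879881 ,  0.01334715],
       [ 0.77912713, -0.11307721, -0.61658289],
       [-0.6076673 ,  0.10532359, -0.78717685]]), 't': array([-0.05278514, -0.39446085,  1.2216699 ])}
```

View pics/top0.png

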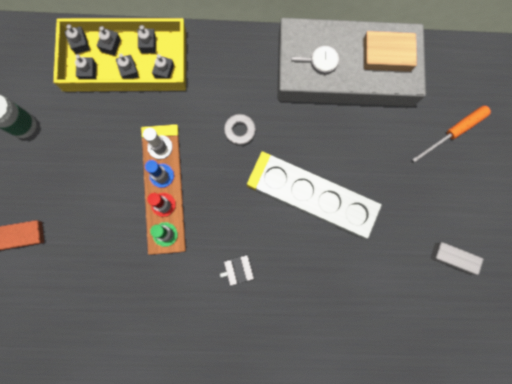

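View pics/scene0.png

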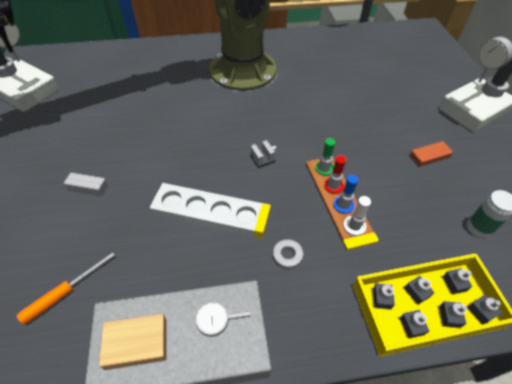

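```bash
cat > h.py <<'E'
import numpy as np, cv2
from bench import ctrl
from scipy.spatial.transform import Rotation as Ro
def ray(uv,z,ci):
    uv=np.atleast_2d(uv).astype(float);K,R,t=ci["intrinsics"],np.array(ci["R"]),np.array(ci["t"])
    d=(np.c_[uv,np.ones(len(uv))]@np.linalg.inv(K).T)@R; c=-R.T@t
    return c+d*((z-c[2])/d[:,2])[:,None]
def proj(X,ci):
    p=np.atleast_2d(X)@np.array(ci["R"]).T+ci["t"]; p=p@ci["intrinsics"].T; return p[:,:2]/p[:,2:]
E
python3 - <<'E'
from h import *
im=cv2.imread("pics/top0.png");hsv=cv2.cvtColor(im,cv2.COLOR_BGR2HSV);ci=ctrl.camera_info("top")
d=np.load("top0.npy");v,u=np.mgrid[:384,:512]
P=np.linalg.inv(ci["intrinsics"])@np.stack([u.ravel()*d.ravel(),v.ravel()*d.ravel(),d.ravel()])
Z=((np.array(ci["R"]).T@(P-ci["t"][:,None]))[2]).reshape(384,512)
print("granite/wood/dial z",Z[80,300],Z[50,390],Z[60,325],"rack",Z[175,262],Z[235,165],"yellow box",Z[88,120],Z[40,147],Z[128,240])
a=cv2.resize(im[115:265,130:200],None,fx=4,fy=4,interpolation=3);b=cv2.resize(im[145:245,240:390],None,fx=4,fy=4,interpolation=3)
c=np.zeros((600,280+510,3),np.uint8);c[:,:280]=a;b=cv2.resize(im[145:245,240:390],None,fx=3.4,fy=3.4,interpolation=3);c[:340,280:]=b
cv2.imwrite("pics/crop.png",c)
E
```

```text
granite/wood/dial z 0.05876181203082927 0.08876746512230083 0.0772940955181391 rack 0.030729538685556917 0.07398085215042234 yellow box 0.015360671876724555 0.04174096000938856 -0.0014818046023288714
```

View pics/crop.png

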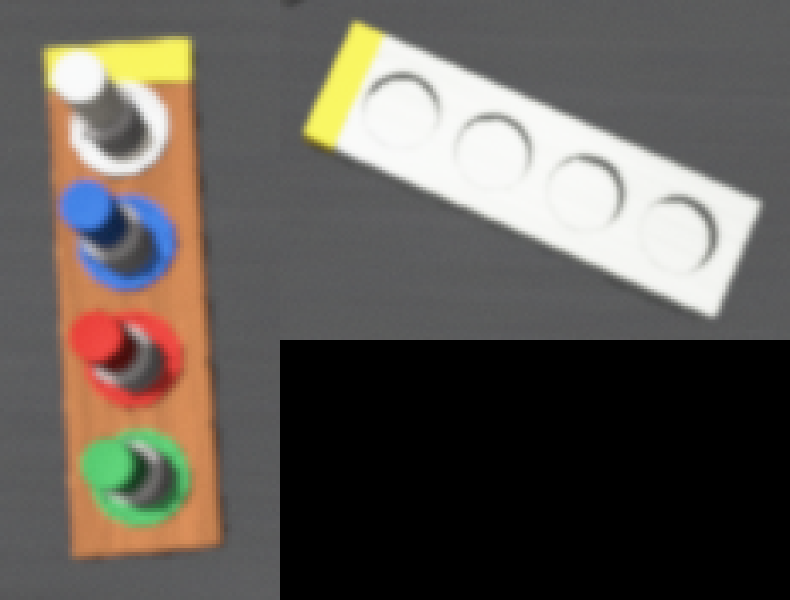

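The crop shows the order from the yellow end: white, blue, red, green. Handle tops in the crop are at (78,76), (90,208), (98,337) and (109,466). The new rack's corners are at (353,20), (762,203), (715,320) and (303,133), with the yellow end at the left.

```bash
cat >> h.py <<'E'
def fit(model,obs):
    # least squares 2D rigid: returns origin, yaw
    m=np.array(model);o=np.array(obs)[:,:2];mc,oc=m.mean(0),o.mean(0);a=m-mc;b=o-oc
    th=np.arctan2((a[:,0]*b[:,1]-a[:,1]*b[:,0]).sum(),(a*b).sum());R=np.array([[np.cos(th),-np.sin(th)],[np.sin(th),np.cos(th)]])
    return oc-R@mc,th,R,np.linalg.norm(b-a@R.T,axis=1)
E
python3 - <<'E'
from h import *
ci=ctrl.camera_info("top")
A=lambda p:(np.array(p)+.5)/4-.5+[130,115]
B=lambda p:(np.array(p)-[280,0]+.5)/3.4-.5+[240,145]
C=[[.137,.037],[.137,-.037],[-.127,-.037],[-.127,.037]]
o,th,R,e=fit(C,ray(A([(44,47),(191,38),(222,546),(72,557)]),.012,ci));print("old",o,np.degrees(th),e)
for n,x in zip("wbrg",(.09,.03,-.03,-.09)):print(n,o+R@[x,0])
print("tops",ray(A([(78,76),(90,208),(98,337),(109,466)]),.110,ci))
o,th,R,e=fit(C,ray(B([(303,133),(353,20),(762,203),(715,320)]),.03,ci));print("new",o,np.degrees(th),e)
for n,x in zip("wbrg",(-.09,-.03,.03,.09)):print(n,o+R@[x,0])
print("sock",ray(B([(402,111),(493,151),(585,191),(679,233)]),.03,ci))
s=ctrl.get_state();print(Ro.from_rotvec(s["tool_rot"]).as_matrix())
E
```

```text
old [0.56160382 0.1591438 ] 6.62969883929175 [0.00136066 0.00098308 0.00074651 0.00042934]
w [0.651002   0.16953449]
b [0.59140321 0.16260737]
r [0.53180443 0.15568024]
g [0.47220565 0.14875312]
tops [[0.64973786 0.17120041 0.11      ]
 [0.58795117 0.16175803 0.11      ]
 [0.52888531 0.15440112 0.11      ]
 [0.47117671 0.1458856  0.11      ]]
new [ 0.55797897 -0.15209488] 67.24639021137608 [0.00072196 0.00199987 0.00134342 0.00175073]
w [ 0.52316976 -0.23509078]
b [ 0.5463759  -0.17976018]
r [ 0.56958204 -0.12442958]
g [ 0.59278819 -0.06909899]
sock [[ 0.59184852 -0.06923523  0.03      ]
 [ 0.56948229 -0.12387355  0.03      ]
 [ 0.54722436 -0.17889011  0.03      ]
 [ 0.52390012 -0.23487315  0.03      ]]
[[ 9.58288704e-01  2.85801387e-01 -5.71680072e-04]
 [ 2.85801947e-01 -9.58287311e-01  1.63591959e-03]
 [-8.02856715e-05 -1.73107054e-03 -9.99998498e-01]]
```

```bash
cat >> h.py <<'E'
def go(x,y,z,yaw=None):
    s=ctrl.get_state();R=Ro.from_rotvec(s["tool_rot"]).as_matrix();a=np.degrees(np.arctan2(R[1,0],R[0,0]))
    print("pos",s["position"].round(4),"yaw",a.round(2),"tilt",np.degrees(R[:2,2]).round(2),"t",s["time"],"width",round(s["grip_width"]*87,1),"F",s["ft_force"].round(1),"grip",round(s["grip_force"],1),"q7",s["joint_positions"][6].round(2))
    b=np.radians(a if yaw is None else yaw);d=np.array([x,y,z])-s["position"]
    print("turn",round(a-np.degrees(b),2),"shift after turn mm",(1000*np.array([d[0]*np.cos(b)+d[1]*np.sin(b),d[0]*np.sin(b)-d[1]*np.cos(b),-d[2]])).round(1))
E
python3 -c "
from h import *
go(.65,.1704,.2,6.6)"
```

```text
pos [ 0.1856 -0.6224  0.2216] yaw 16.61 tilt [-0.03  0.09] t 0.1 width 86.9 F [-0.3 -0.6 -0.7] grip 0.0 q7 -0.06
turn 10.01 shift after turn mm [ 552.5 -734.2   21.6]
```

```bash
python3 -m handwheel '[[0.087,0,0,0,0,0,10],[0.087,0.034,-0.045,0,0,0,0],[0.087,0.034,-0.045,0,0,0,0],[0.087,0.034,-0.045,0,0,0,0],[0.087,0.034,-0.045,0,0,0,0],[0.087,0.034,-0.045,0,0,0,0],[0.087,0.034,-0.045,0,0,0,0],[0.087,0.034,-0.045,0,0,0,0],[0.087,0.034,-0.045,0,0,0,0],[0.087,0.034,-0.045,0,0,0,0],[0.087,0.034,-0.045,0,0,0,0],[0.087,0,0,0,0,0,0]]' 20 && python3 -c "
from h import *
go(.65,.1704,.2,6.6)"
```

```text
time: 1.6
position: [0.4735, -0.1315, 0.2225]
tool_rot: [-3.134, -0.195, -0.001]
ft_force: [-0.0, -1.1, -0.4]
grip_width: 0.998
grip_force: 0.0
pos [ 0.4735 -0.1315  0.2225] yaw 7.14 tilt [0.04 0.09] t 1.6 width 86.8 F [-0.  -1.1 -0.4] grip 0.0 q7 -1.22
turn 0.54 shift after turn mm [ 210.1 -279.6   22.5]
```

```bash
python3 -m handwheel '[[0.087,0.035,-0.0465,0,0,0,0.5],[0.087,0.035,-0.0465,0,0,0,0],[0.087,0.035,-0.0465,0,0,0,0],[0.087,0.035,-0.0465,0,0,0,0],[0.087,0.035,-0.0465,0,0,0,0],[0.087,0.035,-0.0465,0,0,0,0],[0.087,0,0,0,0,0,0],[0.087,0,0,0,0,0,0],[0.087,0,0,0,0,0,0]]' && python3 - <<'E'
from h import *
go(.65,.1704,.2,6.6)
ci=ctrl.camera_info("wrist");im,d=ctrl.get_image("wrist");cv2.imwrite("pics/w1.png",im);np.savez("w1.npz",**ci)
E
```

```text
time: 2.72
position: [0.6505, 0.1604, 0.2226]
tool_rot: [3.135, 0.162, 0.0]
ft_force: [0.5, 0.1, 0.3]
grip_width: 0.997
grip_force: 0.0
pos [0.6505 0.1604 0.2226] yaw 5.93 tilt [ 0.01 -0.11] t 2.725 width 86.8 F [0.5 0.1 0.3] grip 0.0 q7 -1.95
turn -0.67 shift after turn mm [  0.6 -10.   22.6]
```

View pics/w1.png

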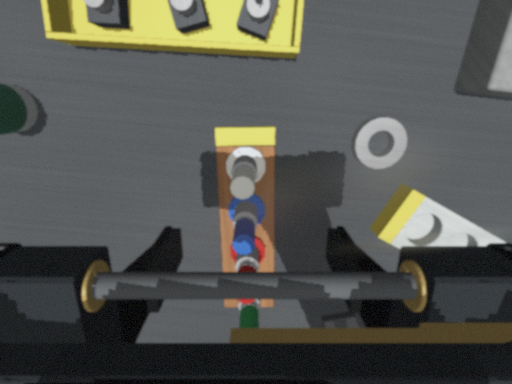

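The wrist view shows the white handle's top at about (242,187) and the blue one's at about (245,243). The neighbours are clear of the fingers.

```bash
python3 - <<'E'
from h import *
ci=dict(np.load("w1.npz"))
print(ray([(242,187),(245,243)],.110,ci))
print(proj([[.65,.1704,.11],[.5895,.162,.11]],ci))
go(.65,.1704,.12,6.6)
E
```

```text
[[0.65001558 0.17164448 0.11      ]
 [0.59065625 0.16318657 0.11      ]]
[[243.28603463 187.14103756]
 [246.04756451 244.11522533]]
pos [0.6506 0.1606 0.2228] yaw 5.93 tilt [ 0.03 -0.1 ] t 2.775 width 86.9 F [-0.1 -0.1  0. ] grip 0.0 q7 -1.95
turn -0.67 shift after turn mm [  0.6  -9.8 102.8]
```

```bash
python3 -m handwheel '[[0.087,0,-0.0105,0.02,0,0,-0.7],[0.087,0,0,0.04,0,0,0],[0.087,0,0,0.04,0,0,0],[0.087,0,0,0.03,0,0,0],[0.087,0,0,0.024,0,0,0],[0.087,0,0,0,0,0,0],[0.087,0,0,0,0,0,0],[0.06,0,0,0,0,0,0],[0.04,0,0,0,0,0,0]]' 30 && python3 -c "
from h import *
go(.65,.1714,.068,6.6)"
```

```text
time: 3.9
position: [0.6499, 0.1739, 0.0696]
tool_rot: [-3.136, -0.186, -0.003]
ft_force: [-0.9, 0.1, 1.0]
grip_width: 0.852
grip_force: 0.0
pos [0.6499 0.1739 0.0696] yaw 6.8 tilt [0.1  0.01] t 3.9 width 74.1 F [-0.9  0.1  1. ] grip 0.0 q7 -2.01
turn 0.2 shift after turn mm [-0.2  2.5  1.6]
```

```bash
python3 -m handwheel '[[0.03,0,0.0025,0.001,0,0,0],[0.028,0,0,0,0,0,0],[0.028,0,0,0,0,0,0],[0.028,0,0,0,0,0,0],[0.01,0,0,0,0,0,0],[0.01,0,0,0,0,0,0],[0.01,0,0,0,0,0,0],[0.01,0,0,0,0,0,0],[0.01,0,0,0,0,0,0],[0.01,0,0,0,0,0,0],[0.01,0,0,0,0,0,0]]' 30 && python3 -c "
from h import *
go(.65,.1714,.2,6.6)"
```

```text
time: 5.28
position: [0.6496, 0.1713, 0.0675]
tool_rot: [-3.136, -0.187, -0.0]
ft_force: [0.2, 1.2, -1.3]
grip_width: 0.271
grip_force: 30.0
pos [0.6496 0.1713 0.0675] yaw 6.81 tilt [0. 0.] t 5.275 width 23.6 F [ 0.2  1.2 -1.3] grip 30.0 q7 -2.0
turn 0.21 shift after turn mm [ 4.000e-01 -1.000e-01 -1.325e+02]
```

```bash
python3 -m handwheel '[[0.01,0,0,-0.01,0,0,0],[0.01,0,0,-0.02,0,0,0],[0.01,0,0,-0.03,0,0,0],[0.01,0,0,-0.03,0,0,0],[0.01,0,0,-0.03,0,0,-10],[0.01,0,0,-0.015,0,0,-10],[0.01,0,0,0,0,0,-10],[0.01,0,0,0,0,0,-10],[0.01,0,0,0,0,0,-10],[0.01,0,0,0,0,0,-10.3],[0.01,0,0,0,0,0,0],[0.01,0,0,0,0,0,0]]' && python3 -c "
from h import *
go(.5235,-.235,.2,67.2)"
```

```text
time: 6.78
position: [0.6497, 0.171, 0.2032]
tool_rot: [2.621, 1.732, 0.001]
ft_force: [-0.4, 0.2, -1.9]
grip_width: 0.267
grip_force: 30.0
pos [0.6497 0.171  0.2032] yaw 66.92 tilt [ 0.04 -0.01] t 6.775 width 23.2 F [-0.4  0.2 -1.9] grip 30.0 q7 -0.97
turn -0.28 shift after turn mm [-423.2   41.     3.2]
```

```bash
python3 -m handwheel '[[0.01,-0.02,0.001,0,0,0,-0.3],[0.01,-0.045,0.005,0,0,0,0],[0.01,-0.05,0.005,0,0,0,0],[0.01,-0.05,0.005,0,0,0,0],[0.01,-0.05,0.005,0,0,0,0],[0.01,-0.05,0.005,0,0,0,0],[0.01,-0.05,0.005,0,0,0,0],[0.01,-0.05,0.005,0,0,0,0],[0.01,-0.04,0.005,0,0,0,0],[0.01,-0.018,0,0,0,0,0],[0.01,0,0,0,0,0,0],[0.01,0,0,0,0,0,0]]' && python3 - <<'E'
from h import *
go(.5235,-.235,.065,67.2)
im,d=ctrl.get_image("top");cv2.imwrite("pics/t2.png",cv2.resize(im[120:280,220:420],None,fx=3,fy=3,interpolation=3))
E
```

```text
time: 8.28
position: [0.5258, -0.2323, 0.2029]
tool_rot: [-2.611, -1.747, -0.002]
ft_force: [0.6, -0.1, -3.0]
grip_width: 0.27
grip_force: 30.0
pos [ 0.5258 -0.2323  0.2029] yaw 67.57 tilt [0.05 0.06] t 8.275 width 23.5 F [ 0.6 -0.1 -3. ] grip 30.0 q7 -0.18
turn 0.37 shift after turn mm [ -3.4  -1.1 137.9]
```

View pics/t2.png

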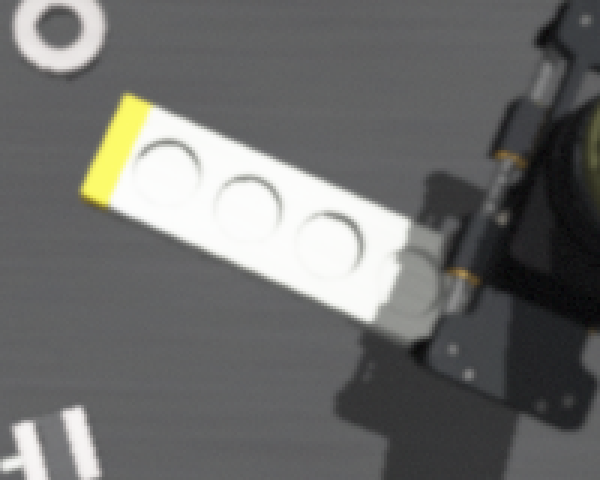

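The gauge is held over the end socket, away from the yellow end. The socket is partly visible at (418,282), so I'll descend.

```bash
python3 -m handwheel '[[0.01,-0.0035,-0.001,0.02,0,0,0.4],[0.01,0,0,0.03,0,0,0],[0.01,0,0,0.03,0,0,0],[0.01,0,0,0.02,0,0,0],[0.01,0,0,0.013,0,0,0],[0.01,0,0,0,0,0,0],[0.01,0,0,0,0,0,0]]' && python3 -c "
from h import *
go(.5235,-.235,.063,67.2)"
```

```text
time: 9.2
position: [0.5234, -0.2381, 0.0905]
tool_rot: [2.618, 1.733, 0.001]
ft_force: [0.3, -0.6, -2.7]
grip_width: 0.265
grip_force: 30.0
pos [ 0.5234 -0.2381  0.0905] yaw 67.01 tilt [ 0.09 -0.04] t 9.2 width 23.0 F [ 0.3 -0.6 -2.7] grip 30.0 q7 -0.25
turn -0.19 shift after turn mm [ 2.9 -1.1 27.5]
```

```bash
python3 -m handwheel '[[0.01,0.002,-0.0005,0.008,0,0,0],[0.01,0,0,0.008,0,0,0],[0.01,0,0,0.006,0,0,0],[0.01,0,0,0.003,0,0,0],[0.01,0,0,0.0015,0,0,0],[0.01,0,0,0.001,0,0,0],[0.01,0,0,0,0,0,0],[0.01,0,0,0,0,0,0]]' && python3 -c "
from h import *
go(.5235,-.235,.063,67.2)"
```

```text
time: 10.2
position: [0.523, -0.2359, 0.0624]
tool_rot: [2.619, 1.734, -0.0]
ft_force: [-1.5, 1.4, 0.7]
grip_width: 0.265
grip_force: 30.0
pos [ 0.523  -0.2359  0.0624] yaw 67.01 tilt [ 0.01 -0.02] t 10.2 width 23.1 F [-1.5  1.4  0.7] grip 30.0 q7 -0.28
turn -0.19 shift after turn mm [ 1.1  0.1 -0.6]
```

```bash
python3 -m handwheel '[[0.028,0,0,0,0,0,0],[0.04,0,0,0,0,0,0],[0.055,0,0,0,0,0,0],[0.055,0,0,0,0,0,0],[0.055,0,0,0,0,0,0],[0.055,0,0,-0.02,0,0,0],[0.055,0,0,-0.03,0,0,0],[0.055,0,0,-0.04,0,0,0],[0.055,0,0,-0.04,0,0,0],[0.055,0,0,-0.01,0,0,0],[0.055,0,0,0,0,0,10],[0.055,0,0,0,0,0,10]]' && python3 - <<'E'
from h import *
im,d=ctrl.get_image("scene");cv2.imwrite("pics/s3.png",cv2.resize(im[130:270,130:400],None,fx=2.5,fy=2.5,interpolation=3))
go(.5895,.1625,.2,6.6)
E
```

```text
time: 11.7
position: [0.5227, -0.2358, 0.2024]
tool_rot: [2.884, 1.245, -0.0]
ft_force: [-0.4, 0.8, 0.1]
grip_width: 0.633
grip_force: 0.0
pos [ 0.5226 -0.2358  0.2023] yaw 46.39 tilt [-0.01 -0.01] t 11.75 width 54.8 F [0.2 0.5 0.2] grip 0.0 q7 -0.53
turn 39.79 shift after turn mm [ 112.2 -388.     2.3]
```

View pics/s3.png

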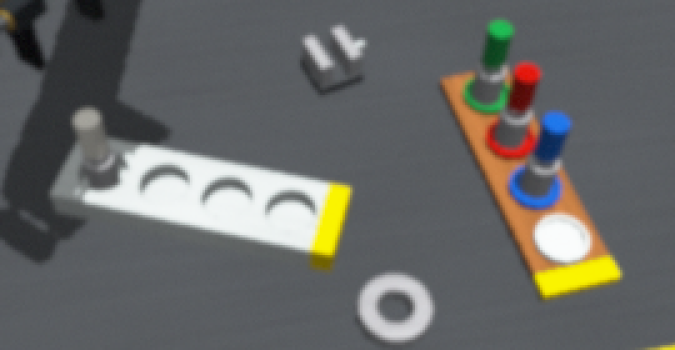

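White is standing upright in the end socket, with its top at (88,120) in the crop. Blue is next.

```bash
python3 -m handwheel '[[0.055,0,0,0,0,0,10],[0.055,0,0,0,0,0,10],[0.055,0,0,0,0,0,10],[0.055,0,0,0,0,0,9.8],[0.055,0.014,-0.0485,0,0,0,0],[0.055,0.014,-0.0485,0,0,0,0],[0.055,0.014,-0.0485,0,0,0,0],[0.055,0.014,-0.0485,0,0,0,0],[0.055,0.014,-0.0485,0,0,0,0],[0.055,0.014,-0.0485,0,0,0,0],[0.055,0.014,-0.0485,0,0,0,0],[0.055,0.014,-0.0485,0,0,0,0]]' && python3 -m handwheel '[[0.055,0,0,0,0,0,0],[0.055,0,0,0,0,0,0],[0.055,0,0,0,0,0,0]]' && python3 -c "
from h import *
go(.5895,.1625,.068,6.6)"
```

```text
time: 13.25
position: [0.5853, 0.1644, 0.2021]
tool_rot: [3.135, 0.201, -0.0]
ft_force: [-0.3, -0.5, 0.6]
grip_width: 0.632
grip_force: 0.0
time: 13.62
position: [0.5856, 0.1608, 0.2018]
tool_rot: [3.134, 0.194, -0.001]
ft_force: [0.1, -0.6, -0.0]
grip_width: 0.634
grip_force: 0.0
pos [0.5856 0.1608 0.2018] yaw 7.08 tilt [-0.02 -0.08] t 13.625 width 55.2 F [ 0.1 -0.6 -0. ] grip 0.0 q7 -1.98
turn 0.48 shift after turn mm [  4.   -1.2 133.8]
```

```bash
python3 -m handwheel '[[0.055,0.004,-0.0012,0.02,0,0,0.5],[0.055,0,0,0.03,0,0,0],[0.055,0,0,0.03,0,0,0],[0.055,0,0,0.03,0,0,0],[0.055,0,0,0.016,0,0,0],[0.055,0,0,0.008,0,0,0],[0.055,0,0,0,0,0,0],[0.055,0,0,0,0,0,0]]' && python3 -c "
from h import *
go(.5895,.1625,.068,6.6)"
```

```text
time: 14.62
position: [0.5899, 0.1651, 0.0691]
tool_rot: [-3.136, -0.184, -0.003]
ft_force: [0.3, 1.2, 1.2]
grip_width: 0.635
grip_force: 0.0
pos [0.5899 0.1651 0.0691] yaw 6.7 tilt [0.1  0.02] t 14.625 width 55.3 F [0.3 1.2 1.2] grip 0.0 q7 -2.07
turn 0.1 shift after turn mm [-0.7  2.5  1.1]
```

```bash
python3 -m handwheel '[[0.03,0,0.0025,0.001,0,0,0],[0.028,0,0,0,0,0,0],[0.028,0,0,0,0,0,0],[0.028,0,0,0,0,0,0],[0.01,0,0,0,0,0,0],[0.01,0,0,0,0,0,0],[0.01,0,0,0,0,0,0],[0.01,0,0,0,0,0,0],[0.01,0,0,0,0,0,0]]' 30 && python3 -c "
from h import *
go(.5895,.1625,.068,6.6)"
```

```text
time: 15.75
position: [0.5894, 0.1626, 0.0671]
tool_rot: [-3.136, -0.184, -0.0]
ft_force: [-0.2, 1.1, 1.1]
grip_width: 0.27
grip_force: 30.0
pos [0.5894 0.1626 0.0671] yaw 6.72 tilt [0.01 0.02] t 15.75 width 23.5 F [-0.2  1.1  1.1] grip 30.0 q7 -2.06
turn 0.12 shift after turn mm [ 0.   0.1 -0.9]
```

```bash
python3 -m handwheel '[[0.01,0,0,-0.01,0,0,0],[0.01,0,0,-0.02,0,0,0],[0.01,0,0,-0.03,0,0,0],[0.01,0,0,-0.03,0,0,0],[0.01,0,0,-0.03,0,0,-10],[0.01,0,0,-0.015,0,0,-10],[0.01,0,0,0,0,0,-10],[0.01,0,0,0,0,0,-10],[0.01,0,0,0,0,0,-10],[0.01,0,0,0,0,0,-10.5],[0.01,0,0,0,0,0,0],[0.01,0,0,0,0,0,0]]' && python3 -m handwheel '[[0.01,-0.022,0.006,0,0,0,0],[0.01,-0.045,0.013,0,0,0,0],[0.01,-0.05,0.014,0,0,0,0],[0.01,-0.05,0.014,0,0,0,0],[0.01,-0.05,0.014,0,0,0,0],[0.01,-0.05,0.014,0,0,0,0],[0.01,-0.043,0.012,0,0,0,0],[0.01,-0.022,0.006,0,0,0,0],[0.01,0,0,0,0,0,0],[0.01,0,0,0,0,0,0]]' && python3 -c "
from h import *
go(.5466,-.1795,.09,67.2)"
```

```text
time: 17.25
position: [0.5896, 0.1621, 0.2026]
tool_rot: [2.619, 1.734, 0.0]
ft_force: [-0.4, 0.3, -2.4]
grip_width: 0.271
grip_force: 30.0
time: 18.5
position: [0.5471, -0.177, 0.2023]
tool_rot: [-2.614, -1.742, -0.002]
ft_force: [0.5, 0.6, -2.8]
grip_width: 0.265
grip_force: 30.0
pos [ 0.5471 -0.177   0.2023] yaw 67.36 tilt [0.03 0.07] t 18.5 width 23.0 F [ 0.5  0.6 -2.8] grip 30.0 q7 -0.38
turn 0.16 shift after turn mm [ -2.5   0.5 112.3]
```

```bash
python3 -m handwheel '[[0.01,0,0,0.02,0,0,0],[0.01,0,0,0.03,0,0,0],[0.01,0,0,0.03,0,0,0],[0.01,0,0,0.02,0,0,0],[0.01,0,0,0.012,0,0,0],[0.01,0,0,0,0,0,0],[0.01,0,0,0,0,0,0]]' && python3 -c "
from h import *
go(.5466,-.1795,.0625,67.2)"
```

```text
time: 19.38
position: [0.5474, -0.1798, 0.091]
tool_rot: [2.615, 1.738, 0.002]
ft_force: [-0.3, 0.7, -3.0]
grip_width: 0.265
grip_force: 30.0
pos [ 0.5474 -0.1798  0.091 ] yaw 67.21 tilt [ 0.09 -0.03] t 19.375 width 23.1 F [-0.3  0.7 -3. ] grip 30.0 q7 -0.45
turn 0.01 shift after turn mm [-0.  -0.8 28.5]
```

```bash
python3 -m handwheel '[[0.01,0,-0.001,0.008,0,0,0],[0.01,0,0,0.008,0,0,0],[0.01,0,0,0.006,0,0,0],[0.01,0,0,0.003,0,0,0],[0.01,0,0,0.002,0,0,0],[0.01,0,0,0.001,0,0,0],[0.01,0,0,0,0,0,0],[0.01,0,0,0,0,0,0]]' && python3 -c "
from h import *
go(.5466,-.1795,.0625,67.2)"
```

```text
time: 20.38
position: [0.5457, -0.1795, 0.0622]
tool_rot: [2.616, 1.738, 0.0]
ft_force: [1.7, 0.2, -3.1]
grip_width: 0.267
grip_force: 30.0
pos [ 0.5457 -0.1795  0.0622] yaw 67.2 tilt [ 0.01 -0.01] t 20.375 width 23.2 F [ 1.7  0.2 -3.1] grip 30.0 q7 -0.48
turn 0.0 shift after turn mm [ 0.3  0.8 -0.3]
```

Not down yet: the wrist still carries the weight. I'll lower it another 1 mm or so.

```bash
python3 -m handwheel '[[0.01,0,0,0.0007,0,0,0],[0.01,0,0,0.0007,0,0,0],[0.01,0,0,0,0,0,0]]' && python3 -c "
from h import *
go(.5466,-.1795,.0625,67.2)"
```

```text
time: 20.75
position: [0.5459, -0.1794, 0.062]
tool_rot: [2.616, 1.738, -0.001]
ft_force: [-4.2, 0.4, 8.3]
grip_width: 0.269
grip_force: 30.0
pos [ 0.5459 -0.1794  0.062 ] yaw 67.21 tilt [ 0.   -0.06] t 20.75 width 23.4 F [-4.2  0.4  8.3] grip 30.0 q7 -0.48
turn 0.01 shift after turn mm [ 0.2  0.6 -0.5]
```

```bash
python3 -m handwheel '[[0.028,0,0,-0.0006,0,0,0],[0.04,0,0,0,0,0,0],[0.055,0,0,0,0,0,0],[0.055,0,0,0,0,0,0],[0.055,0,0,0,0,0,0],[0.055,0,0,-0.02,0,0,0],[0.055,0,0,-0.03,0,0,0],[0.055,0,0,-0.04,0,0,0],[0.055,0,0,-0.04,0,0,0],[0.055,0,0,-0.01,0,0,0],[0.055,0,0,0,0,0,10],[0.055,0,0,0,0,0,10]]' && python3 -m handwheel '[[0.055,0,0,0,0,0,10],[0.055,0,0,0,0,0,10],[0.055,0,0,0,0,0,10],[0.055,0,0,0,0,0,10.6],[0.055,0,0,0,0,0,0]]' && python3 - <<'E'
from h import *
im,d=ctrl.get_image("scene");cv2.imwrite("pics/s4.png",cv2.resize(im[130:270,130:400],None,fx=2.5,fy=2.5,interpolation=3))
go(.53,.155,.2,6.6)
E
```

```text
time: 22.25
position: [0.5453, -0.1794, 0.2013]
tool_rot: [-2.882, -1.25, 0.001]
ft_force: [-0.8, -0.1, -0.6]
grip_width: 0.632
grip_force: 0.0
time: 22.88
position: [0.5453, -0.1793, 0.2011]
tool_rot: [3.136, 0.184, -0.001]
ft_force: [-0.1, -0.6, -0.4]
grip_width: 0.63
grip_force: 0.0
pos [ 0.5454 -0.1792  0.2012] yaw 6.82 tilt [-0.03 -0.01] t 22.925 width 55.0 F [0.8 0.4 0.1] grip 0.0 q7 -1.36
turn 0.22 shift after turn mm [  23.1 -333.8    1.2]
```

View pics/s4.png

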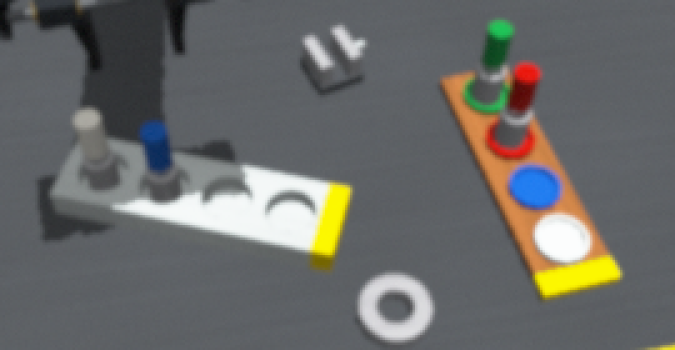

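White and blue both stand in their sockets, with tops at (88,120) and (155,132). Red is next.

```bash
python3 -m handwheel '[[0.055,0.002,-0.03,0,0,0,0],[0.055,0.003,-0.05,0,0,0,0],[0.055,0.004,-0.055,0,0,0,0],[0.055,0.004,-0.055,0,0,0,0],[0.055,0.004,-0.055,0,0,0,0],[0.055,0.003,-0.05,0,0,0,0],[0.055,0.003,-0.038,0,0,0,0],[0.055,0,0,0,0,0,0],[0.055,0,0,0,0,0,0],[0.055,0,0,0,0,0,0]]' && python3 -c "
from h import *
go(.53,.155,.068,6.6)"
```

```text
time: 24.18
position: [0.5305, 0.1522, 0.201]
tool_rot: [3.136, 0.178, -0.001]
ft_force: [-0.1, -0.9, -0.5]
grip_width: 0.631
grip_force: 0.0
pos [0.5305 0.1522 0.201 ] yaw 6.5 tilt [-0.02 -0.04] t 24.175 width 54.9 F [-0.1 -0.9 -0.5] grip 0.0 q7 -1.98
turn -0.1 shift after turn mm [ -0.2  -2.8 133. ]
```

```bash
python3 -m handwheel '[[0.055,0,0,0.02,0,0,0],[0.055,0,0,0.03,0,0,0],[0.055,0,0,0.03,0,0,0],[0.055,0,0,0.03,0,0,0],[0.055,0,0,0.016,0,0,0],[0.055,0,0,0.007,0,0,0],[0.055,0,0,0,0,0,0],[0.055,0,0,0,0,0,0]]' && python3 -c "
from h import *
go(.53,.155,.068,6.6)"
```

```text
time: 25.18
position: [0.5309, 0.1543, 0.0692]
tool_rot: [-3.136, -0.181, -0.003]
ft_force: [-0.1, 0.2, 0.3]
grip_width: 0.633
grip_force: 0.0
pos [0.5309 0.1543 0.0692] yaw 6.6 tilt [0.1  0.01] t 25.175 width 55.0 F [-0.1  0.2  0.3] grip 0.0 q7 -2.09
turn 0.0 shift after turn mm [-0.8 -0.8  1.2]
```

```bash
python3 -m handwheel '[[0.03,-0.0005,-0.0005,0.0005,0,0,0],[0.028,0,0,0,0,0,0],[0.028,0,0,0,0,0,0],[0.028,0,0,0,0,0,0],[0.01,0,0,0,0,0,0],[0.01,0,0,0,0,0,0],[0.01,0,0,0,0,0,0],[0.01,0,0,0,0,0,0],[0.01,0,0,0,0,0,0]]' 30 && python3 -c "
from h import *
go(.53,.155,.068,6.6)"
```

```text
time: 26.3
position: [0.5296, 0.1547, 0.0678]
tool_rot: [-3.136, -0.181, -0.0]
ft_force: [0.9, 0.9, 0.2]
grip_width: 0.268
grip_force: 30.0
pos [0.5296 0.1547 0.0678] yaw 6.61 tilt [0.01 0.01] t 26.3 width 23.3 F [0.9 0.9 0.2] grip 30.0 q7 -2.09
turn 0.01 shift after turn mm [ 0.4 -0.3 -0.2]
```

```bash
python3 -m handwheel '[[0.01,0,0,-0.01,0,0,0],[0.01,0,0,-0.02,0,0,0],[0.01,0,0,-0.03,0,0,0],[0.01,0,0,-0.03,0,0,0],[0.01,0,0,-0.03,0,0,-10],[0.01,0,0,-0.015,0,0,-10],[0.01,0,0,0,0,0,-10],[0.01,0,0,0,0,0,-10],[0.01,0,0,0,0,0,-10],[0.01,0,0,0,0,0,-10.6],[0.01,0,0,0,0,0,0],[0.01,0,0,0,0,0,0]]' && python3 -m handwheel '[[0.01,-0.019,0.0115,0,0,0,0],[0.01,-0.039,0.023,0,0,0,0],[0.01,-0.0435,0.026,0,0,0,0],[0.01,-0.0435,0.026,0,0,0,0],[0.01,-0.0435,0.026,0,0,0,0],[0.01,-0.034,0.0205,0,0,0,0],[0.01,-0.019,0.012,0,0,0,0],[0.01,0,0,0,0,0,0],[0.01,0,0,0,0,0,0],[0.01,0,0,0,0,0,0]]' && python3 -c "
from h import *
go(.5696,-.1242,.09,67.2)"
```

```text
time: 27.8
position: [0.5297, 0.1543, 0.2033]
tool_rot: [2.619, 1.734, 0.0]
ft_force: [-0.2, -0.5, -2.9]
grip_width: 0.266
grip_force: 30.0
time: 29.05
position: [0.5697, -0.1219, 0.203]
tool_rot: [2.614, 1.743, 0.0]
ft_force: [0.1, -0.1, -2.8]
grip_width: 0.271
grip_force: 30.0
pos [ 0.5697 -0.1219  0.203 ] yaw 67.39 tilt [ 0.01 -0.  ] t 29.05 width 23.6 F [ 0.1 -0.1 -2.8] grip 30.0 q7 -0.54
turn 0.19 shift after turn mm [ -2.1   0.8 113. ]
```

```bash
python3 -m handwheel '[[0.01,0,0,0.02,0,0,0],[0.01,0,0,0.03,0,0,0],[0.01,0,0,0.03,0,0,0],[0.01,0,0,0.02,0,0,0],[0.01,0,0,0.012,0,0,0],[0.01,0,0,0,0,0,0],[0.01,0,0,0,0,0,0]]' && python3 -c "
from h import *
go(.5696,-.1242,.063,67.2)"
```

```text
time: 29.92
position: [0.5705, -0.1243, 0.0917]
tool_rot: [2.616, 1.738, 0.002]
ft_force: [0.3, 1.3, -2.6]
grip_width: 0.258
grip_force: 30.0
pos [ 0.5705 -0.1243  0.0917] yaw 67.21 tilt [ 0.09 -0.02] t 29.925 width 22.5 F [ 0.3  1.3 -2.6] grip 30.0 q7 -0.62
turn 0.01 shift after turn mm [-0.3 -0.9 28.7]
```

```bash
python3 -m handwheel '[[0.01,0,-0.001,0.008,0,0,0],[0.01,0,0,0.008,0,0,0],[0.01,0,0,0.006,0,0,0],[0.01,0,0,0.004,0,0,0],[0.01,0,0,0.002,0,0,0],[0.01,0,0,0.001,0,0,0],[0.01,0,0,0,0,0,0],[0.01,0,0,0,0,0,0]]' && python3 -c "
from h import *
go(.5696,-.1242,.0625,67.2)"
```

```text
time: 30.92
position: [0.5688, -0.1238, 0.0628]
tool_rot: [2.616, 1.739, -0.001]
ft_force: [-3.1, 0.4, 4.8]
grip_width: 0.265
grip_force: 30.0
pos [ 0.5688 -0.1238  0.0628] yaw 67.21 tilt [-0.02 -0.04] t 30.925 width 23.1 F [-3.1  0.4  4.8] grip 30.0 q7 -0.64
turn 0.01 shift after turn mm [-0.   0.9  0.3]
```

```bash
python3 -m handwheel '[[0.028,0,0,-0.0004,0,0,0],[0.04,0,0,0,0,0,0],[0.055,0,0,0,0,0,0],[0.055,0,0,0,0,0,0],[0.055,0,0,0,0,0,0],[0.055,0,0,-0.02,0,0,0],[0.055,0,0,-0.03,0,0,0],[0.055,0,0,-0.04,0,0,0],[0.055,0,0,-0.04,0,0,0],[0.055,0,0,-0.01,0,0,0],[0.055,0,0,0,0,0,10],[0.055,0,0,0,0,0,10]]' && python3 -m handwheel '[[0.055,0,0,0,0,0,10],[0.055,0,0,0,0,0,10],[0.055,0,0,0,0,0,10],[0.055,0,0,0,0,0,10.6],[0.055,0,0,0,0,0,0]]' && python3 - <<'E'
from h import *
im,d=ctrl.get_image("scene");cv2.imwrite("pics/s5.png",cv2.resize(im[130:270,130:400],None,fx=2.5,fy=2.5,interpolation=3))
go(.4715,.147,.2,6.6)
E
```

```text
time: 32.42
position: [0.5685, -0.1239, 0.2022]
tool_rot: [-2.882, -1.25, 0.001]
ft_force: [0.7, 0.3, -1.1]
grip_width: 0.633
grip_force: 0.0
time: 33.05
position: [0.5685, -0.1239, 0.2021]
tool_rot: [3.136, 0.184, -0.001]
ft_force: [-0.3, -0.5, 0.5]
grip_width: 0.627
grip_force: 0.0
pos [ 0.5685 -0.1238  0.2021] yaw 6.82 tilt [-0.03 -0.02] t 33.1 width 54.6 F [ 0.6 -0.6 -0.3] grip 0.0 q7 -1.5
turn 0.22 shift after turn mm [ -65.3 -280.1    2.1]
```

View pics/s5.png

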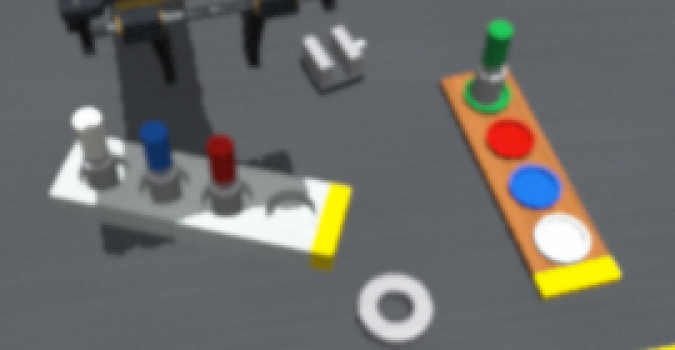

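Three stand in their sockets, with red's top at (220,147). Green, at (499,30), is the last.

```bash
python3 -m handwheel '[[0.055,-0.006,-0.025,0,0,0,0],[0.055,-0.01,-0.045,0,0,0,0],[0.055,-0.012,-0.05,0,0,0,0],[0.055,-0.012,-0.05,0,0,0,0],[0.055,-0.012,-0.05,0,0,0,0],[0.055,-0.008,-0.037,0,0,0,0],[0.055,-0.0055,-0.023,0,0,0,0],[0.055,0,0,0,0,0,0],[0.055,0,0,0,0,0,0],[0.055,0,0,0,0,0,0]]' && python3 -m handwheel '[[0.055,0,0,0.02,0,0,0],[0.055,0,0,0.03,0,0,0],[0.055,0,0,0.03,0,0,0],[0.055,0,0,0,0,0,0],[0.055,0,0,0,0,0,0]]' && python3 -c "
from h import *
go(.4715,.147,.068,6.6)"
```

```text
time: 34.35
position: [0.4718, 0.1454, 0.2019]
tool_rot: [3.136, 0.178, -0.001]
ft_force: [0.0, 0.3, 0.5]
grip_width: 0.63
grip_force: 0.0
time: 34.98
position: [0.4717, 0.1469, 0.1224]
tool_rot: [-3.136, -0.181, -0.0]
ft_force: [0.3, 0.6, -0.2]
grip_width: 0.632
grip_force: 0.0
pos [0.4717 0.1469 0.1224] yaw 6.62 tilt [-0.    0.04] t 34.975 width 55.0 F [ 0.3  0.6 -0.2] grip 0.0 q7 -1.99
turn 0.02 shift after turn mm [-0.2 -0.1 54.4]
```

```bash
python3 -m handwheel '[[0.055,0,0,0.02,0,0,0],[0.055,0,0,0.02,0,0,0],[0.055,0,0,0.01,0,0,0],[0.055,0,0,0.0045,0,0,0],[0.055,0,0,0,0,0,0],[0.055,0,0,0,0,0,0]]' && python3 -m handwheel '[[0.03,0,0,0,0,0,0],[0.028,0,0,0,0,0,0],[0.028,0,0,0,0,0,0],[0.028,0,0,0,0,0,0],[0.01,0,0,0,0,0,0],[0.01,0,0,0,0,0,0],[0.01,0,0,0,0,0,0],[0.01,0,0,0,0,0,0],[0.01,0,0,0,0,0,0]]' 30 && python3 -c "
from h import *
go(.4715,.147,.068,6.6)"
```

```text
time: 35.72
position: [0.4719, 0.1468, 0.0681]
tool_rot: [3.136, 0.181, 0.001]
ft_force: [-0.1, 0.0, -0.1]
grip_width: 0.631
grip_force: 0.0
time: 36.85
position: [0.4715, 0.1468, 0.0676]
tool_rot: [-3.136, -0.181, -0.0]
ft_force: [-0.4, 0.6, -0.9]
grip_width: 0.265
grip_force: 30.0
pos [0.4715 0.1468 0.0676] yaw 6.61 tilt [0.   0.01] t 36.85 width 23.0 F [-0.4  0.6 -0.9] grip 30.0 q7 -2.07
turn 0.01 shift after turn mm [ 0.  -0.2 -0.4]
```

```bash
python3 -m handwheel '[[0.01,0,0,-0.01,0,0,0],[0.01,0,0,-0.02,0,0,0],[0.01,0,0,-0.03,0,0,0],[0.01,0,0,-0.03,0,0,0],[0.01,0,0,-0.03,0,0,-10],[0.01,0,0,-0.015,0,0,-10],[0.01,0,0,0,0,0,-10],[0.01,0,0,0,0,0,-10],[0.01,0,0,0,0,0,-10],[0.01,0,0,0,0,0,-10.6],[0.01,0,0,0,0,0,0],[0.01,0,0,0,0,0,0]]' && python3 -m handwheel '[[0.01,-0.012,0.0155,0,0,0,0],[0.01,-0.024,0.031,0,0,0,0],[0.01,-0.0275,0.035,0,0,0,0],[0.01,-0.0275,0.035,0,0,0,0],[0.01,-0.0275,0.035,0,0,0,0],[0.01,-0.0215,0.0275,0,0,0,0],[0.01,-0.012,0.016,0,0,0,0],[0.01,0,0,0,0,0,0],[0.01,0,0,0,0,0,0],[0.01,0,0,0,0,0,0]]' && python3 -m handwheel '[[0.01,0,0,0.02,0,0,0],[0.01,0,0,0.03,0,0,0],[0.01,0,0,0.03,0,0,0],[0.01,0,0,0.02,0,0,0],[0.01,0,0,0.008,0,0,0],[0.01,0,0,0,0,0,0],[0.01,0,0,0,0,0,0]]' && python3 -c "
from h import *
go(.5924,-.0691,.0627,67.2)"
```

```text
time: 38.35
position: [0.4716, 0.1467, 0.2032]
tool_rot: [2.618, 1.734, 0.0]
ft_force: [0.1, 0.3, -1.0]
grip_width: 0.27
grip_force: 30.0
time: 39.6
position: [0.592, -0.0672, 0.203]
tool_rot: [2.614, 1.742, -0.0]
ft_force: [0.2, 0.5, -1.6]
grip_width: 0.262
grip_force: 30.0
time: 40.48
position: [0.5932, -0.069, 0.0957]
tool_rot: [2.616, 1.738, 0.002]
ft_force: [-0.3, 0.1, -1.5]
grip_width: 0.266
grip_force: 30.0
pos [ 0.5932 -0.069   0.0957] yaw 67.2 tilt [ 0.1  -0.02] t 40.475 width 23.2 F [-0.3  0.1 -1.5] grip 30.0 q7 -0.68
turn 0.0 shift after turn mm [-0.5 -0.7 33. ]
```

```bash
python3 -m handwheel '[[0.01,0,-0.0005,0.01,0,0,0],[0.01,0,0,0.01,0,0,0],[0.01,0,0,0.006,0,0,0],[0.01,0,0,0.004,0,0,0],[0.01,0,0,0.002,0,0,0],[0.01,0,0,0.001,0,0,0],[0.01,0,0,0,0,0,0],[0.01,0,0,0,0,0,0]]' && python3 -c "
from h import *
go(.5924,-.0691,.0625,67.2)"
```

```text
time: 41.48
position: [0.592, -0.0687, 0.0626]
tool_rot: [2.616, 1.739, -0.001]
ft_force: [-3.5, -0.3, 5.3]
grip_width: 0.267
grip_force: 30.0
pos [ 0.592  -0.0687  0.0626] yaw 67.21 tilt [-0.01 -0.03] t 41.475 width 23.2 F [-3.5 -0.3  5.3] grip 30.0 q7 -0.7
turn 0.01 shift after turn mm [-0.2  0.6  0.1]
```

Down on the floor. I'll release it, rise and move aside for a final look.

```bash
python3 -m handwheel '[[0.028,0,0,-0.0004,0,0,0],[0.04,0,0,0,0,0,0],[0.055,0,0,0,0,0,0],[0.055,0,0,0,0,0,0],[0.055,0,0,0,0,0,0],[0.055,0,0,-0.02,0,0,0],[0.055,0,0,-0.03,0,0,0],[0.055,0,0,-0.04,0,0,0],[0.055,0,0,-0.04,0,0,0],[0.055,0,0,-0.01,0,0,0],[0.055,0.04,0,0,0,0,0],[0.055,0.05,0,0,0,0,0]]' && python3 -m handwheel '[[0.055,0.05,0,0,0,0,0],[0.055,0.05,0,0,0,0,0],[0.055,0.03,0,0,0,0,0],[0.055,0,0,0,0,0,0],[0.055,0,0,0,0,0,0],[0.055,0,0,0,0,0,0]]' && python3 - <<'E'
from h import *
a,_=ctrl.get_image("scene");b,_=ctrl.get_image("top")
f=lambda m:cv2.resize(m,(675,290),interpolation=3)
cv2.imwrite("pics/end.png",np.vstack([f(a[140:260,130:410]),f(b[130:250,230:510])]))
go(.6,0,.2)
E
```

```text
time: 42.98
position: [0.6272, 0.0128, 0.2023]
tool_rot: [2.619, 1.733, -0.001]
ft_force: [-0.4, -0.6, 0.5]
grip_width: 0.631
grip_force: 0.0
time: 43.72
position: [0.6773, 0.1318, 0.202]
tool_rot: [2.618, 1.735, -0.001]
ft_force: [0.6, 0.0, -0.7]
grip_width: 0.631
grip_force: 0.0
pos [0.6773 0.1322 0.2021] yaw 67.08 tilt [ 0.   -0.05] t 43.825 width 55.4 F [0.  0.2 1.1] grip 0.0 q7 -0.96
turn 0.0 shift after turn mm [-151.8  -19.7    2.1]
```

View pics/end.png

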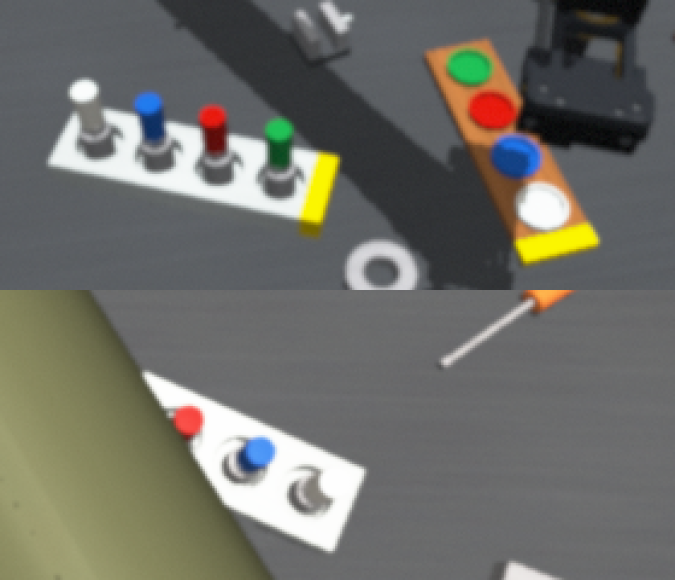

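All four stand upright in the sockets. From the yellow end they are green (278,130), red (213,115), blue (149,103) and white (84,90), which is the reverse of the seats.

```bash
python3 -c "
from bench import ctrl
print(ctrl.close_job())"
```

```text
the job is handed in; nothing more can be done
None
```

The job is handed in at about 44 s of the 102 s: all four gauges stand upright and released in the aluminium rack in reverse order (green at the yellow end, then red, blue, white); the hand-in returned no verdict.

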